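Lock the child-safe lid on a tub of dishwasher tablets

TASK

Put the orange child-safe lid back on the blue tub of dishwasher tablets and lock it: set it on the neck, turn it till its lugs drop into the gaps, then push it down against the spring and twist it clockwise so that it springs up into its catches and stays locked when you let go. Press and turn gently, never forcing the lid against the plastic neck, and leave the dish soap, the spice jar, the striped cup and the tan pot standing where they are.

Things in the scene. Friction and masses are not known exactly. Their poses are not given: they have to be found in the camera images.
- lid: orange push-and-turn lid, a round cap 53 mm across and 34 mm high, about 45 g, open side down; skirt 3 mm thick, bore 48 mm, top plate 4 mm thick (cavity 30 mm deep). Origin: centre of the skirt's lower edge, z up. It may be gripped anywhere round the skirt. Lid and neck are damaged if pushed on one another with more than 60 N.
- lid_lug (a point): one of the lid's two lugs, at its lower edge on its +x side; its twin is on the -x side. Black marks on the lid's top stand over them. Each is 9 mm wide and 5 mm high (from the lower edge up) and reaches from the skirt in to 19.5 mm from the axis. This point: 22 mm from the axis, 2.5 mm above the lower edge; axes as the lid's.
- tub: blue tub with white band, 72 mm across, fixed to the worktop in a black clamp ring (92 mm across, small screw lug on its -x side). Origin: centre of the underside, z up. Shoulder at 61 mm height; above it a white neck, 36 mm across, up to 107 mm (its top 5 mm taper to 30 mm). The neck carries a yellow bayonet ring, 45 mm across, top at 94 mm.
- ring_side (a point): point on the yellow ring's top edge at the tub's +x side, 22.5 mm from the axis, fixed to the tub. The ring has two gaps, half a turn apart, for the lid's lugs (4 degrees of play either way). It was pressed on by hand: the gap centres lie up to 0.4 rad, either way, from this point and its twin at the -x side; the error is not measured and must be felt or seen. The ring does not turn.
- neck (a point): point on the neck's axis at 88 mm height; axes as the tub's. Height of the lid's origin over it: +6 mm with lugs on top of the ring, +3 mm at rest on the sealing disc with lugs in the gaps, -5 mm or less when pushed down so that the lugs can turn beneath the catches, -8 mm at the end of travel, -2 mm when locked (lugs sprung up into the notches).
- catch (a point): the neck's axis at 91 mm height. Clockwise from each gap, seen from above, the ring has a catch (14 degrees wide, underside at 88 mm), then a notch (58 degrees, roof at 91 mm), then an end stop from 94 down to 78 mm. From the middle of the gaps the pushed-down lid turns clockwise about 0.83 rad till the lugs clear the catches, 1.34 rad to the end stop.
- seal_top (a point): top of the grey sealing disc, 25 mm across, on a spring in the neck's mouth, 121 mm above the worktop when free. The lid's top plate pushes it down: 3.5 N to start it, 0.7 N more per mm, 11 N at the end of its 11 mm travel.
- dish_soap: clear and green squeeze bottle of dish soap, 52x86 mm, 219 mm tall, loose; origin at the centre of its underside; to be left alone
- red_spice_jar: spice jar with red cap, 45 mm across, 106 mm tall, loose; origin at the centre of its underside; to be left alone
- striped_cup: small black and white striped cup, 65x88 mm with its handle, 50 mm tall, loose; origin at the centre of its underside; to be left alone
- tan_pot: low white pot with tan lid, 62 mm across, 35 mm tall, loose; origin at the centre of its underside; to be left alone
Mind the look-alikes: they are no part of the job. Of the things that look like the lid, the middle-sized one is meant.

How it is judged:
On the way, in this order (a step that is already met when the one before it is completed fails the run):
1. the lid is lifted off the worktop (height (world z) of lid above 0.05 m), for 0.1 s.
2. the lid is on the neck and pushed down so far that its lugs can pass beneath the catches (z of lid in the frame of neck between -0.012 and -0.004 m and horizontal distance between lid and neck below 0.004 m and angle between lid's own z axis and vertical below 0.12 rad), for 0.1 s.
At the end, for the whole second after the job is handed in: the lid, let go and at rest, sits level (within 0.08 rad) and centred (within 4 mm) on the tub's neck at its locked height: its origin 0.5 to 3.8 mm below site neck, held there by the lugs in the notches against the spring (unlocked it stands 3 mm or more above it) (z of lid in the frame of neck between -0.0038 and -0.0005 m and horizontal distance between lid and neck below 0.004 m and angle between lid's own z axis and vertical below 0.08 rad and linear speed of lid below 0.01 m/s and contact force between lid and tub above 2 N); the robot touches nothing.
It fails at once if the lid is forced against the tub with more than 60 N (contact force between lid and tub above 60 N).
It fails at once if the dish soap, spice jar, striped cup or tan pot is shifted by more than 20 mm or tipped (distance of any of dish_soap, red_spice_jar, striped_cup, tan_pot from where it was at the start of the episode above 0.02 m or angle between any of dish_soap, red_spice_jar, striped_cup, tan_pot's own z axis and vertical above 0.3 rad).
It also fails if it takes over 72 s, if anything falls off the work surface, if the arm or the gripper's body presses on something with over 40 N, if the wrist force passes 120 N, or if a joint passes its speed limit or range.

ROBOT

A 7-joint arm with a two-finger parallel gripper is mounted at the origin on a cart in front of the work surface, level with it; the furniture and walls round the work are solid. World frame = base frame: x ahead of the robot, y to its left, z up, the work surface at z = 0. Lengths are in m, angles in rad, forces in N, time in s.
With the tool pointing down it reaches from about 0.35 to 0.9 m from the base axis. Payload 8.1 kg.
Tool frame: the origin (TCP) lies midway between the tips of the shut fingers; the grasp point (between the pads) lies 19 mm behind it; z points along the fingers, y is the line along which they close (so a half turn about z gives the same grasp; the last joint's range is limited). The gripper opens to 92 mm and grips with 3 to 60 N. Pads are 19 mm wide; open, the fingers measure 130 mm over their backs; the gripper's body (75 mm by 190 mm) begins 47 mm behind the grasp point.
Start: joints at [-1.412, 0.434, 0.025, 1.573, -0.012, 1.134, -0.075], TCP at [0.162, 0.604, 0.227] pointing down, gripper open.
Joint ranges: [-2.62, 2.62], [-0.44, 2.09], [-1.27, 1.32], [0.08, 2.57], [-1.32, 4.46], [0.12, 2], [-2.74, 2.74]. Speed limits (rad/s): [2.22, 2.22, 3.01, 3.01, 3.14, 3.14, 3.14].

INTERFACE

Orientations are given as a rotation vector (axis times angle).
In Python, from cell import arm gives the robot as it stands.
- The arm moves only by the tool carry_out, never from a script. Its arguments are lists of equal length, an entry for each row: "claw": the finger opening in cm, from 0 to 9.18; "delta_pos": the shift along the tool's x, y, z in cm, a list of three; "angular": the turn, a rotation vector about the tool's x, y, z in rad, a list of three. In form: {"claw": [claw, ...], "delta_pos": [[dx, dy, dz], ...], "angular": [[ax, ay, az], ...]}. A call has 1 to 20 rows; each row shifts and turns the commanded pose from where the row before left it, along the tool's axes as they then stand; what a row does not reach is not made up. A row lasts 1/10 s, in which the tool goes at most 50 mm and 8.59 degrees, less where a joint would pass 70% of its speed; a pose out of reach is approached as far as the arm can. A call with a gripper value outside its range is refused whole. The fingers move at their own pace and stop on an object; "force" is the grip in N (left out, the last holds). Time passes only in rows, so rows that do not move let the fingers close. It gives the time, the measured TCP pose, the force, the opening and the grip force at its end, in the units of the state.
- arm.observe(): the state, without advancing time (a new reading comes with each control period).
- arm.get_image(name): name is "scene" or "top" or "wrist"; returns a dict with "frame" (480x640x3 uint8, red, green, blue), "mtx" (3x3 intrinsics, pixels), "T" (4x4, takes a point from camera to world coordinates). Camera axes: x right, y down, z forward; pixel columns grow to the right and rows downward; lengths in m; the calibration is good to about 2 mm. A picture is of the moment at which its call begins. There is no depth.
- arm.sign_off(): hands the job in; it is judged then, once.
Trained networks look in a picture, given as the dict that the camera call returned (one of the last four; its "shot" number tells which), for a name from the list of things; names that differ only in an ending like _2 or _b are one class to them, and where a whole thing is asked for, a point or a joint stands for the part that bears it (a point fixed in the world has none). Each returns a list of dicts, best first, with "conf" (0 to 1); they miss things now and then, are a little off and sometimes report something else, mostly with a low value. They report only what shows in the picture. A call takes as long as a camera call. They do not tell look-alikes from the thing itself.
- arm.look_for(label, picture): "centre" ([column, row] as shares, 0 to 1, of the picture: columns of its width, rows of its height, amid what is visible of it).
- arm.trace(label, picture): "region" (480x640 bool, what is visible of it) and "centre" ([column, row] as shares, 0 to 1, of the picture: columns of its width, rows of its height, amid what is visible of it).
- arm.place_of(label, picture): "centre" ([column, row] as shares, 0 to 1, of the picture: columns of its width, rows of its height: a listed point, or the origin of a listed thing).
The state is a dict: "clock": time; "joints": joint angles; "dq": joint speeds; "joint_efforts": joint torques, N m; "position": TCP position; "ee_rot": TCP orientation; "force": force on the tool from outside, world axes, zero at the start; "ft_torque": the same for the moment, N m; "width": opening from 0.0 (shut) to 1.0 (fully open); "gripper_force": force on a finger pad.
Only numpy, scipy, OpenCV 4.12 (cv2) and the standard library are available. Lean on these libraries where they do the work, as an engineer would, in place of code of your own. Each camera call takes 0.05 s, during which the arm holds its last target. There are 200 camera calls.

## Working session

There is one attempt and no reset: what is moved stays moved. The work goes in short steps, Python scripts to look and compute and a tool call to move; the robot and the scene stay as the last step left them, time stands still between calls to the robot, and variables do not carry over. Pictures are saved under pics/ and viewed, at most 10 in all, crops included, and the job is handed in when it is done.

Besides the shell and the picture viewer there is one more tool, called after "Request:" as a command line: name --argument value ..., lists and objects as JSON in quotes. carry_out: Moves the arm, as the interface text tells. Its arguments: {"type":"object","properties":{"claw":{"type":"array","items":{"type":"number"}},"delta_pos":{"type":"array","items":{"type":"array","items":{"type":"number"}}},"angular":{"type":"array","items":{"type":"array","items":{"type":"number"}}},"force":{"type":"number"}},"required":["claw","delta_pos","angular"]}

```bash
mkdir -p pics; cat > h.py <<'E'
import numpy as np, cv2
from cell import arm
from scipy.spatial.transform import Rotation as R
def grab(n,f=None):
    p=arm.get_image(n)
    if f: cv2.imwrite('pics/'+f,p['frame'][:,:,::-1])
    return p
def ray(p,uv):
    d=np.linalg.inv(p['mtx'])@[uv[0],uv[1],1]; return p['T'][:3,3],p['T'][:3,:3]@d
def at_z(p,uv,z):
    o,d=ray(p,uv); return o+d*(z-o[2])/d[2]
def proj(p,X):
    X=np.atleast_2d(X);c=(X-p['T'][:3,3])@p['T'][:3,:3]; u=c@p['mtx'].T; return u[:,:2]/u[:,2:]
E
python3 - <<'E'
from h import *
a=grab('top','top.png');b=grab('scene','scene.png')
for n,p in(('top',a),('scene',b)):
    for l in('lid','tub','neck','ring_side','seal_top','lid_lug','dish_soap','red_spice_jar','striped_cup','tan_pot'):
        for r in arm.place_of(l,p)[:4]:
            uv=np.array(r['centre'])*[640,480]; print(n,l,round(r['conf'],2),uv.round(1),at_z(p,uv,{'neck':.088,'ring_side':.094,'seal_top':.121}.get(l,0)).round(4)[:2])
print(arm.observe())
E
```

```text
top lid 0.85 [284.3 318.7] [0.4653 0.28  ]
top lid 0.77 [313.5 277. ] [0.5515 0.2236]
top lid 0.75 [323.1 357.4] [0.3902 0.1995]
top tub 0.67 [368.4 273.7] [0.5614 0.1114]
top tub 0.63 [289.8 192.9] [0.7266 0.2784]
top neck 0.76 [369.2 268. ] [0.5623 0.1163]
top neck 0.38 [347.5 184.9] [0.7237 0.1612]
top ring_side 0.71 [368.7 258.8] [0.579 0.118]
top seal_top 0.46 [369.2 269.3] [0.5557 0.1187]
top seal_top 0.42 [372.9 267.4] [0.5594 0.1119]
top lid_lug 0.92 [272.3 319. ] [0.4641 0.3042]
top lid_lug 0.71 [312.6 354.7] [0.395  0.2207]
top lid_lug 0.61 [315.3 269.5] [0.5671 0.2203]
top dish_soap 0.75 [293.1 197.9] [0.7161 0.2711]
top red_spice_jar 0.74 [347.9 183.3] [0.7508 0.1575]
top red_spice_jar 0.19 [423.1 195.1] [ 7.3e-01 -7.0e-04]
top striped_cup 0.59 [421.8 192.1] [0.7365 0.002 ]
top tan_pot 0.74 [252.9 234.9] [0.6354 0.3511]
scene lid 0.86 [411.6 320.8] [0.3837 0.1951]
scene lid 0.81 [313.2 297.7] [0.5473 0.2325]
scene lid 0.57 [345.2 339.9] [0.4607 0.2818]
scene tub 0.59 [339.5 249.5] [0.5622 0.1084]
scene neck 0.88 [341.4 216. ] [0.5593 0.1132]
scene neck 0.31 [228.1 327. ] 
[... 617 characters left out ...]
0.2854]
{'clock': 1.1, 'joints': array([-1.41160914,  0.43451798,  0.02500881,  1.57323665, -0.01159547,
        1.13399168, -0.0751124 ]), 'dq': array([-0.00037939, -0.0021913 , -0.0005497 , -0.00205476, -0.00031774,
       -0.00064379,  0.00272529]), 'joint_efforts': array([ 1.42912093e-03, -6.67687225e+01,  9.84515995e-01, -3.14805579e+01,
       -6.07132050e-02,  3.24535766e-02,  8.58278611e-06]), 'position': array([0.16178728, 0.60369247, 0.22671656]), 'ee_rot': array([ 4.10200080e-01,  3.11467732e+00, -1.49149332e-05]), 'force': array([-0.39786994,  0.05365204,  1.17614393]), 'ft_torque': array([ 0.05032744, -0.04344459, -0.01258983]), 'gripper_force': 0.0, 'width': 0.9991073447004288}
```

View pics/top.png

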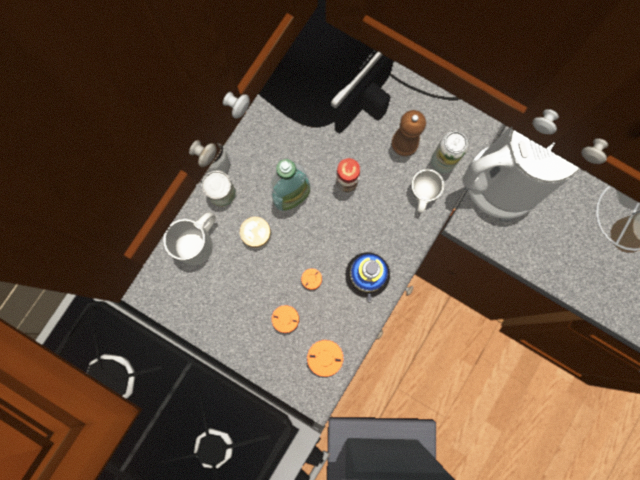

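View pics/scene.png

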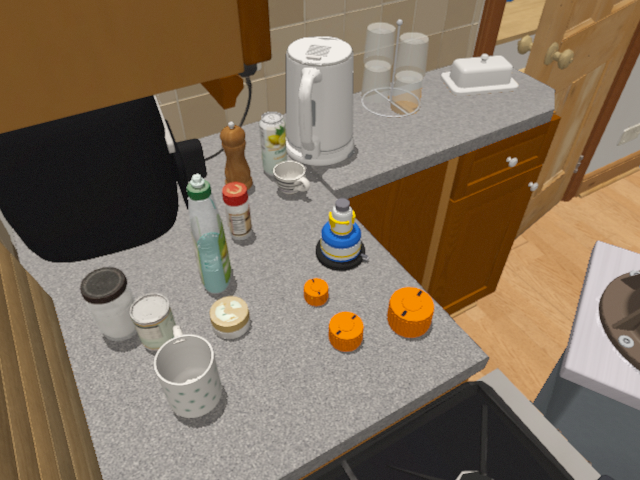

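Candidates for the lid, in top-picture pixels: small orange (312,279), middle (285,319), large (325,358). Also the tan pot (255,232), which is not orange. By the description it's the middle-sized one at (285,319). I'll check that in a close crop.

```bash
python3 - <<'E'
from h import *
a=grab('top'); f=a['frame']
c=cv2.resize(f[240:390,240:410],None,fx=4.5,fy=4,interpolation=cv2.INTER_CUBIC)
c=cv2.resize(f[245:385,250:400],None,fx=4,fy=4,interpolation=cv2.INTER_CUBIC); cv2.imwrite('pics/crop.png',c[:,:,::-1])
hsv=cv2.cvtColor(f,cv2.COLOR_RGB2HSV)
m=cv2.inRange(hsv,(5,180,150),(18,255,255)); m[:,:250]=0;m[:255]=0;m[385:]=0;m[:,400:]=0
m=cv2.morphologyEx(m,cv2.MORPH_CLOSE,np.ones((7,7)))
n,l,s,ce=cv2.connectedComponentsWithStats(m)
for i in range(1,n):
    if s[i,4]>80:
        cs,_=cv2.findContours((l==i).astype('u1'),0,1); (x,y),r=cv2.minEnclosingCircle(cs[0]); w=at_z(a,(x,y),.034); w2=at_z(a,(x+r,y),.034)
        print(s[i],(x,y),w,'diam',2*np.linalg.norm(w2-w))
print(a['T'])
E
```

```text
[[ 0.02486643 -0.98841712  0.14971055  0.42274205]
 [-0.9995205  -0.02734577 -0.0145248   0.19895592]
 [ 0.01845051 -0.14927759 -0.98862317  1.20861745]
 [ 0.          0.          0.          1.        ]]
```

View pics/crop.png

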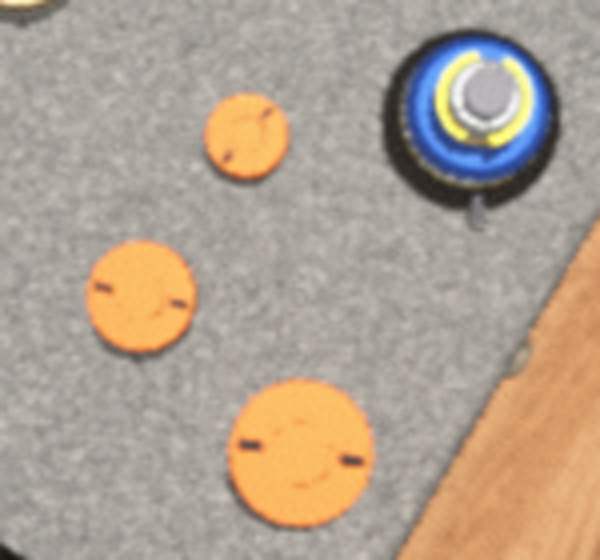

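The crop shows the three lids: small (247,135), middle (141,296) and large (300,452). The middle one, at top pixel (285,319), is the right choice, with its marks running nearly left-right. The yellow ring around (485,98) shows gaps roughly toward the image top and bottom. Next I move above the lid.

Request:
carry_out --claw '[7, 7, 7, 7, 7, 7, 7, 7, 7, 7, 7, 7, 7, 7, 7, 7]' --delta_pos '[[-2.5, -1.56, 0], [-2.5, -1.56, 0], [-2.5, -1.56, 0], [-2.5, -1.56, 0], [-2.5, -1.56, 0], [-2.5, -1.56, 0], [-2.5, -1.56, 0], [-2.5, -1.56, 0], [-2.5, -1.56, 0], [-2.5, -1.56, 0], [-2.5, -1.56, 0], [-2.5, -1.56, 0], [-2.5, -1.56, 0], [-2.5, -1.56, 0], [-2.5, -1.56, 0], [0, 0, 0]]' --angular '[[0, 0, 0], [0, 0, 0], [0, 0, 0], [0, 0, 0], [0, 0, 0], [0, 0, 0], [0, 0, 0], [0, 0, 0], [0, 0, 0], [0, 0, 0], [0, 0, 0], [0, 0, 0], [0, 0, 0], [0, 0, 0], [0, 0, 0], [0, 0, 0]]'

```text
clock: 2.75
position: [0.4665, 0.2765, 0.227]
ee_rot: [0.42, 3.111, -0.002]
force: [0.6, -0.1, -0.8]
width: 0.76
gripper_force: 0.0
```

```bash
python3 - <<'E'
from h import *
w=grab('wrist','w1.png'); o=arm.observe(); print(o['clock'],o['joints'].round(3),o['position'],o['ee_rot'])
print(w['T'].round(3),w['mtx'])
print(R.from_rotvec(o['ee_rot']).as_matrix().round(3))
for l,z in(('lid',0),('lid_lug',.0025),('neck',.088),('ring_side',.094),('seal_top',.121)):
    for r in arm.place_of(l,w)[:3]:
        uv=np.array(r['centre'])*[640,480]; print(l,round(r['conf'],2),uv.round(1),at_z(w,uv,z).round(4)[:2])
E
```

```text
2.8 [-0.781  0.298  0.182  1.788 -0.06   1.061  0.728] [0.46480806 0.27872711 0.22685043] [ 4.16411652e-01  3.11313876e+00 -4.89207221e-04]
[[ 0.266  0.92   0.287  0.389]
 [ 0.964 -0.253 -0.08   0.297]
 [-0.001  0.298 -0.954  0.385]
 [ 0.     0.     0.     1.   ]] [[424.26439042   0.         321.39506243]
 [  0.         424.26439042 233.30611093]
 [  0.           0.           1.        ]]
[[-0.965  0.263  0.001]
 [ 0.263  0.965 -0.   ]
 [-0.001 -0.    -1.   ]]
lid 0.95 [211.9 130.4] [0.387  0.1965]
lid 0.85 [323.2 188.3] [0.4631 0.2776]
lid 0.62 [294.1 279.1] [0.5429 0.226 ]
lid_lug 0.94 [240.1 126.1] [0.3901 0.2222]
lid_lug 0.9 [343.9 188.4] [0.4677 0.2959]
lid_lug 0.57 [289.4 292.4] [0.5543 0.218 ]
```

View pics/w1.png

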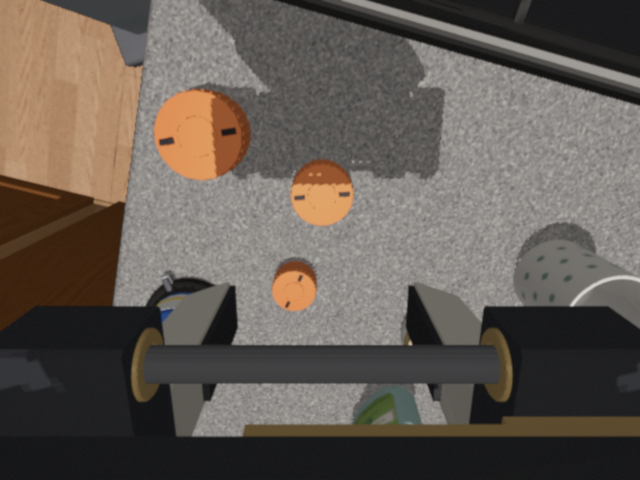

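The wrist view shows the middle lid at (322,195), with marks at (300,198) and (344,194). The tub is partly hidden at lower left (175,300). I'll look at the tub's ring from above before grasping.

Request:
carry_out --claw '[7, 7, 7, 7, 7, 7, 7, 7, 7]' --delta_pos '[[-1.93, -1.92, -0.7], [-1.93, -1.92, -0.7], [-1.93, -1.92, -0.7], [-1.93, -1.92, -0.7], [-1.93, -1.92, -0.7], [-1.93, -1.92, -0.7], [-1.93, -1.92, -0.7], [0, 0, 0], [0, 0, 0]]' --angular '[[0, 0, 0], [0, 0, 0], [0, 0, 0], [0, 0, 0], [0, 0, 0], [0, 0, 0], [0, 0, 0], [0, 0, 0], [0, 0, 0]]'

```text
clock: 3.95
position: [0.559, 0.1163, 0.2757]
ee_rot: [-0.41, -3.115, -0.001]
force: [-0.6, 0.1, -0.5]
width: 0.76
gripper_force: 0.0
```

```bash
python3 - <<'E'
from h import *
w=grab('wrist'); o=arm.observe(); print(o['clock'],o['joints'].round(3),o['position'],o['ee_rot'])
np.savez('w2.npz',f=w['frame'],T=w['T'],K=w['mtx'])
for l,z in(('neck',.088),('ring_side',.094),('seal_top',.121),('tub',0)):
    for r in arm.place_of(l,w)[:2]:
        uv=np.array(r['centre'])*[640,480]; print(l,round(r['conf'],2),uv.round(1),at_z(w,uv,z).round(4)[:2])
u,v=proj(w,[.561,.114,.1])[0].round().astype(int); print(u,v)
u0,v0=max(u-70,0),max(v-70,0)
c=cv2.resize(w['frame'][v0:v0+140,u0:u0+140],None,fx=4,fy=4,interpolation=cv2.INTER_CUBIC); cv2.imwrite('pics/tub.png',c[:,:,::-1]); print(u0,v0)
E
```

```text
4.0 [-0.503  0.31   0.271  1.653 -0.089  1.191  1.099] [0.55858468 0.11709974 0.27548665] [-4.07907638e-01 -3.11434846e+00 -8.34095427e-04]
neck 0.69 [318.3 198.8] [0.5552 0.1133]
neck 0.3 [404. 331.] [0.6954 0.1568]
seal_top 0.88 [314.2 210.2] [0.5558 0.1101]
seal_top 0.74 [459.2  43.1] [0.4689 0.2359]
tub 0.7 [320.6 181.3] [0.5568 0.1147]
321 209
251 139
```

View pics/tub.png

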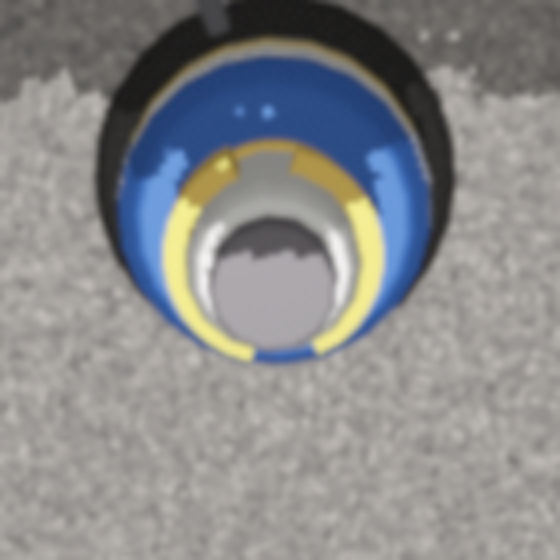

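The crop shows the ring's gaps clearly. The near one is between (253,357) and (315,351), the far one between (237,162) and (293,157). The screw lug is at (213,12). Now I'll compute the ring centre and gap angle.

```bash
python3 - <<'E'
from h import *
from scipy.optimize import least_squares
d=np.load('w2.npz'); w=dict(T=d['T'],mtx=d['K']); f=d['f']
hsv=cv2.cvtColor(f,cv2.COLOR_RGB2HSV)[139:279,251:391]
m=cv2.inRange(hsv,(20,80,110),(35,255,255))
m[:45]=0  
ys,xs=np.nonzero(m); P=np.array([at_z(w,(x+251,y+139),.094)[:2] for x,y in zip(xs,ys)])
# only top annulus: fit robust outer circle using score: fraction in 18..22.5
best=None
c0=P.mean(0)
def cnt(c): 
    r=np.hypot(*(P-c).T); return ((r>.018)&(r<.0226)).sum()-2*((r<.0175)|(r>.023)).sum()
g=[(cnt(c0+[a,b]),a,b) for a in np.arange(-.006,.0061,.0005) for b in np.arange(-.006,.0061,.0005)]
mx=max(g)[0]; G=np.array([x[1:] for x in g if x[0]>=mx-3]); c=c0+G.mean(0); print('centre',c,mx,len(P))
r=np.hypot(*(P-c).T); a=np.degrees(np.arctan2(*(P-c).T[::-1]))
h,_=np.histogram(a[(r>.018)&(r<.0228)],bins=np.arange(-180,181,5)); print(dict(zip(range(-180,180,5),h)))
def W(x,y,z=.094): return at_z(w,(251+(x+.5)/4-.5,139+(y+.5)/4-.5),z)[:2]
for x,y in((253,357),(315,351),(237,162),(293,157)):
    q=W(x,y)-c; print(q,np.hypot(*q),np.degrees(np.arctan2(q[1],q[0])))
q=W(213,12,.01)-c; print('lug',q,np.degrees(np.arctan2(q[1],q[0])))
# seal ellipse: left/right/bottom
print('seal',W(272,288,.121), 'w',np.hypot(*(W(212,288,.121)-W(334,288,.121))))
E
```

```text
centre [0.55777608 0.11295425] 450 467
{-180: np.int64(0), -175: np.int64(0), -170: np.int64(1), -165: np.int64(4), -160: np.int64(8), -155: np.int64(13), -150: np.int64(13), -145: np.int64(13), -140: np.int64(11), -135: np.int64(11), -130: np.int64(10), -125: np.int64(9), -120: np.int64(11), -115: np.int64(8), -110: np.int64(8), -105: np.int64(8), -100: np.int64(8), -95: np.int64(9), -90: np.int64(7), -85: np.int64(6), -80: np.int64(8), -75: np.int64(8), -70: np.int64(7), -65: np.int64(6), -60: np.int64(7), -55: np.int64(8), -50: np.int64(6), -45: np.int64(6), -40: np.int64(5), -35: np.int64(8), -30: np.int64(2), -25: np.int64(0), -20: np.int64(0), -15: np.int64(0), -10: np.int64(0), -5: np.int64(0), 0: np.int64(0), 5: np.int64(0), 10: np.int64(4), 15: np.int64(7), 20: np.int64(6), 25: np.int64(8), 30: np.int64(7), 35: np.int64(7), 40: np.int64(8), 45: np.int64(7), 50: np.int64(8), 55: np.int64(9), 60: np.int64(9), 65: np.int64(10), 70: np.int64(10), 75: np.int64(10), 80: np.int64(11), 85: np.int64(11), 90: np.int64(11), 95: np.int64(11), 100: np.int64(13), 105: np.int64(13), 110: np.int64(14), 115: np.int64(12), 120: np.int64(11), 125: np.int64(7), 130: np.int64(3), 135: np.int64(2), 140: np.int64(0), 145: np.int64(0), 150: np.int64(0), 155: np.int64(0), 160: np.int64(0), 165: np.int64(0), 170: np.int64(0), 175: np.int64(0)}
[ 0.01907246 -0.00931673] 0.021226401175723945 -26.035112261825137
[0.0211739  0.00351673] 0.021463955277716464 9.430061131566605
[-0.02130841 -0.00157205] 0.021366318980714536 -175.78058102400436
[-0.01935479  0.0095944 ] 0.02160232797377605 153.63183748751396
lug [-0.04486441 -0.00338189] -175.68917728144513
seal [0.55702074 0.11329306] w 0.023159407412186705
```

Request:
carry_out --claw '[7, 7, 7, 7, 7, 7, 7, 7, 7]' --delta_pos '[[1.93, 1.87, 0], [1.93, 1.87, 0], [1.93, 1.87, 0], [1.93, 1.87, 0], [1.93, 1.87, 0], [1.93, 1.87, 0], [1.93, 1.87, 0], [0, 0, 0], [0, 0, 0]]' --angular '[[0, 0, 0], [0, 0, 0], [0, 0, 0], [0, 0, 0], [0, 0, 0], [0, 0, 0], [0, 0, 0], [0, 0, 0], [0, 0, 0]]'

```text
clock: 5.1
position: [0.4619, 0.278, 0.2756]
ee_rot: [-0.406, -3.115, 0.0]
force: [0.3, -0.3, 0.0]
width: 0.763
gripper_force: 0.0
```

```bash
cat > m.py <<'E'
from h import *
def fit(p,lohi,roi,z,R0,inner,c0):
    u,v=proj(p,[*c0,z])[0].astype(int); s=roi; y0,x0=max(v-s,0),max(u-s,0)
    hsv=cv2.cvtColor(p['frame'],cv2.COLOR_RGB2HSV)[y0:v+s,x0:u+s]
    m=cv2.inRange(hsv,*lohi); ys,xs=np.nonzero(m)
    P=np.array([at_z(p,(x+x0,y+y0),z)[:2] for x,y in zip(xs,ys)])
    def cnt(c):
        r=np.hypot(*(P-c).T); return ((r>inner)&(r<R0)).sum()
    g=[(cnt(np.array(c0)+[a,b]),a,b) for a in np.arange(-.01,.0101,.0005) for b in np.arange(-.01,.0101,.0005)]
    mx=max(g)[0]; G=np.array([q[1:] for q in g if q[0]>=mx-max(2,.004*mx)]); return np.array(c0)+G.mean(0),mx,len(P)
E
python3 - <<'E'
from m import *
w=grab('wrist'); t=grab('top'); o=arm.observe(); print(o['clock'],o['joints'].round(3),o['position'],o['ee_rot'])
org=((4,130,60),(19,255,255))
for n,p in(('w',w),('t',t)):
    print(n,'lid',fit(p,org,45 if n=='w' else 22,.034,.0266,0,(.463,.279)))
print('ring top',fit(t,((22,90,110),(34,255,255)),22,.094,.0226,.0175,(.559,.114)))
# marks: dark pixels in lid disc
for n,p in(('w',w),('t',t)):
    c=fit(p,org,45 if n=='w' else 22,.034,.0266,0,(.463,.279))[0]
    u,v=proj(p,[*c,.034])[0].astype(int); Q=[];Wt=[]
    for y in range(v-40,v+40):
        for x in range(u-40,u+40):
            q=at_z(p,(x,y),.034)[:2]-c
            if .012<np.hypot(*q)<.0235:
                Q.append(q); Wt.append(float(p['frame'][y,x,0]))
    Q=np.array(Q);Wt=np.array(Wt); s=Wt<110
    a=np.arctan2(Q[s,1],Q[s,0]); print(n,s.sum(),'axis',np.angle(np.exp(2j*a).mean())/2,'strength',abs(np.exp(2j*a).mean()))
E
```

```text
5.2 [-0.782  0.254  0.182  1.722 -0.049  1.171  0.722] [0.46283614 0.27652599 0.27572383] [ 4.11190098e-01  3.11427708e+00 -6.00925248e-04]
w lid (array([0.46007143, 0.27664286]), np.int64(2293), 2358)Traceback (most recent call last):
  File "<stdin>", line 5, in <module>
  File "m.py", line 9, in fit
    g=[(cnt(np.array(c0)+[a,b]),a,b) for a in np.arange(-.01,.0101,.0005) for b in np.arange(-.01,.0101,.0005)]
        ~~~^^^^^^^^^^^^^^^^^^^^
  File "m.py", line 8, in cnt
    r=np.hypot(*(P-c).T); return ((r>inner)&(r<R0)).sum()
                 ~^~
ValueError: operands could not be broadcast together with shapes (0,) (2,)
```

```bash
python3 - <<'E'
from m import *
w=grab('wrist'); t=grab('top'); t=dict(t); t['frame']=cv2.imread('pics/top.png')[:,:,::-1].copy()
org=((4,110,60),(21,255,255))
print('lid',fit(t,org,24,.034,.0268,0,(.463,.279)))
print('ring',fit(t,((20,90,110),(36,255,255)),22,.094,.0226,.0175,(.559,.114)))
print('px',at_z(t,(285.2,318.8),.034))
for n,p,c in(('w',w,(.4615,.2768)),('t',t,at_z(t,(285.2,318.8),.034)[:2])):
    u,v=proj(p,[*c,.034])[0].astype(int); Q=[];Wt=[]
    for y in range(v-40,v+40):
        for x in range(u-40,u+40):
            q=at_z(p,(x,y),.034)[:2]-c
            if .012<np.hypot(*q)<.022: Q.append(q); Wt.append(float(p['frame'][y,x,0]))
    Q=np.array(Q);Wt=np.array(Wt); s=Wt<.6*np.median(Wt)
    a=np.arctan2(Q[s,1],Q[s,0]); k=Q[s]
    A=k[k[:,1]>0].mean(0);B=k[k[:,1]<0].mean(0); print(n,s.sum(),'axis',np.arctan2(*(A-B)[::-1]),'mid',c+(A+B)/2, np.hypot(*(A-B)))
E
```

```text
lid (array([0.464 , 0.2765]), np.int64(589), 603)
ring (array([0.559  , 0.11425]), np.int64(107), 113)
px [0.46394658 0.27595532 0.034     ]
w 36 axis 1.3800294755957623 mid [0.46262359 0.27603647] 0.03699247528881057
t 0 axis nan mid [nan nan] nan<stdin>:15: RuntimeWarning: Mean of empty slice.
  ret = um.true_divide(
```

Request:
carry_out --claw '[7, 7, 7, 7, 7, 7, 7, 7, 7, 7, 7, 7, 4.5, 4.5, 4.5, 4.5, 4.5]' --delta_pos '[[0, 0, 3], [0, 0, 3], [0, 0, 3], [0, 0, 3], [0, 0, 3], [0, 0, 3], [0, 0, 3], [0, 0, 3], [0, 0, 1.5], [0, 0, 1.4], [0, 0, 0], [0, 0, 0], [0, 0, 0], [0, 0, 0], [0, 0, 0], [0, 0, 0], [0, 0, 0]]' --angular '[[0, 0, 0], [0, 0, 0], [0, 0, 0], [0, 0, 0], [0, 0, 0], [0, 0, 0], [0, 0, 0], [0, 0, 0], [0, 0, 0], [0, 0, 0], [0, 0, 0], [0, 0, 0], [0, 0, 0], [0, 0, 0], [0, 0, 0], [0, 0, 0], [0, 0, 0]]' --force 5

```text
clock: 7.0
position: [0.463, 0.2776, 0.0075]
ee_rot: [0.41, 3.114, 0.002]
force: [-0.2, -0.8, 6.5]
width: 0.593
gripper_force: 5.0
```

Request:
carry_out --claw '[7, 7, 7, 7, 7, 7, 7, 7, 7, 7, 7, 7, 7, 7, 7, 4.5, 4.5, 4.5, 4.5, 4.5]' --delta_pos '[[0, 0, 0], [0, 0, 0], [0, 0, 0], [0, 0, 0], [0, 0, 0], [0, 0, 0], [0, 0, 0], [0, 0, 0], [0, 0, 0], [0, 0, 0], [0, 0, 0], [0, 0, 0], [0, 0, 0], [0, 0, 0], [0, 0, 0], [0, 0, 0], [0, 0, 0], [0, 0, 0], [0, 0, 0], [0, 0, 0]]' --angular '[[0, 0, 0], [0, 0, 0], [0, 0, 0.13], [0, 0, 0.144], [0, 0, 0.144], [0, 0, 0.144], [0, 0, 0.144], [0, 0, 0.144], [0, 0, 0.144], [0, 0, 0.144], [0, 0, 0.144], [0, 0, 0.144], [0, 0, 0.144], [0, 0, 0], [0, 0, 0], [0, 0, 0], [0, 0, 0], [0, 0, 0], [0, 0, 0], [0, 0, 0]]'

```text
clock: 9.0
position: [0.4626, 0.2771, 0.0068]
ee_rot: [-2.491, -1.914, -0.0]
force: [0.5, -0.1, 0.2]
width: 0.595
gripper_force: 5.0
```

```bash
python3 - <<'E'
from h import *
o=arm.observe(); print(o['clock'],o['joints'].round(3),o['position'],o['width'],o['gripper_force']); print(R.from_rotvec(o['ee_rot']).as_matrix().round(3))
E
```

```text
9.0 [-1.029  0.644  0.556  2.025 -0.569  0.628 -0.351] [0.4625835  0.27714592 0.0067962 ] 0.5950716707202643 5.00000943611667
[[ 0.258  0.966  0.   ]
 [ 0.966 -0.258  0.   ]
 [ 0.     0.    -1.   ]]
```

Request:
carry_out --claw '[4.5, 4.5, 4.5, 4.5, 4.5, 4.5, 4.5, 4.5, 4.5, 4.5, 4.5, 4.5, 4.5, 4.5, 4.5, 4.5, 4.5, 4.5]' --delta_pos '[[0, 0, 0], [0, 0, 0], [0, 0, -1.5], [0, 0, -2.5], [0, 0, -2.5], [0, 0, -2.5], [0, 0, -3], [0, 0, -3], [-1.66, 1.67, 0], [-1.66, 1.67, 0], [-1.66, 1.67, 0], [-1.66, 1.67, 0], [-1.66, 1.67, 0], [-1.66, 1.67, 0], [-1.66, 1.67, 0], [-1.66, 1.67, 0], [0, 0, 0], [0, 0, 0]]' --angular '[[0, 0, 0], [0, 0, 0], [0, 0, 0], [0, 0, 0], [0, 0, 0], [0, 0, 0], [0, 0, 0], [0, 0, 0], [0, 0, 0], [0, 0, 0], [0, 0, 0], [0, 0, 0], [0, 0, 0], [0, 0, 0], [0, 0, 0], [0, 0, 0], [0, 0, 0], [0, 0, 0]]' --force 20

```text
clock: 10.8
position: [0.5573, 0.114, 0.1574]
ee_rot: [-2.493, -1.911, -0.001]
force: [-0.6, -0.1, -0.3]
width: 0.587
gripper_force: 20.0
```

Request:
carry_out --claw '[4.5, 4.5, 4.5, 4.5, 4.5, 4.5, 4.5, 4.5, 4.5, 4.5, 4.5, 4.5, 4.5, 4.5]' --delta_pos '[[0, 0, 0], [0, 0, 0], [0, 0, 0], [0, 0, 0], [0, 0, 0], [0, 0, 0], [0, 0, 0], [0, 0, 0], [0, 0, 0], [0, 0, 0], [0, 0, 0], [0, 0, 0], [0, 0, 0], [0, 0, 0]]' --angular '[[0, 0, -0.134], [0, 0, -0.134], [0, 0, -0.134], [0, 0, -0.134], [0, 0, -0.134], [0, 0, -0.134], [0, 0, -0.134], [0, 0, -0.134], [0, 0, -0.134], [0, 0, -0.134], [0, 0, -0.134], [0, 0, -0.126], [0, 0, 0], [0, 0, 0]]'

```text
clock: 12.2
position: [0.557, 0.1152, 0.157]
ee_rot: [-0.368, -3.12, -0.001]
force: [0.2, -0.2, -0.4]
width: 0.587
gripper_force: 20.0
```

```bash
python3 - <<'E'
from h import *
w=grab('wrist','w3.png');s=grab('scene')
u,v=proj(s,[.5577,.1145,.12])[0].astype(int); cv2.imwrite('pics/s3.png',cv2.resize(s['frame'][v-70:v+70,u-70:u+70],None,fx=4,fy=4)[:,:,::-1])
o=arm.observe(); print(o['clock'],o['joints'].round(3),o['position'],o['width'],o['gripper_force'],o['force']); M=R.from_rotvec(o['ee_rot']).as_matrix(); print(M.round(3)); print('need cm',M.T@(np.array([.5577,.1145,.15])-o['position'])*100,'yaw',np.arctan2(M[1,0],M[0,0]))
E
```

```text
12.3 [-0.525  0.419  0.312  1.819 -0.157  0.928  1.193] [0.55709921 0.11486774 0.15683641] 0.5903341051895389 19.99992028955603 [-0.14124358 -0.16029684  0.15545093]
[[-0.973  0.232 -0.   ]
 [ 0.232  0.973  0.   ]
 [ 0.     0.    -1.   ]]
need cm [-0.06702034 -0.02183888  0.68363559] yaw 2.907374739305054
```

View pics/w3.png

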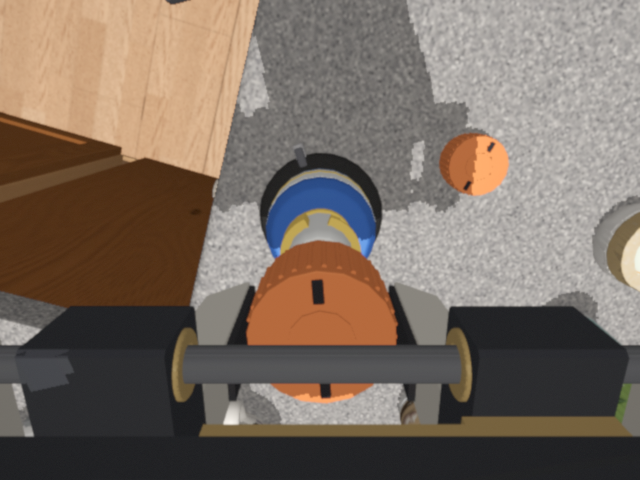

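The lid is held level, with its marks at (317,292) and (324,390). The tub sits right beneath, with its visible ring gap at about (318,213). I'll verify the mark angle and lid centre.

```bash
python3 - <<'E'
from h import *
p=grab('wrist'); f=cv2.imread('pics/w3.png')[:,:,::-1]
g=f.max(2)
def cen(y0,y1,x0,x1):
    ys,xs=np.nonzero(g[y0:y1,x0:x1]<70); return xs.mean()+x0,ys.mean()+y0,len(xs)
a=cen(275,310,305,332);b=cen(384,397,312,336);print(a,b)
A=at_z(p,a[:2],.184);B=at_z(p,b[:2],.184);print(A,B,np.arctan2(*(A-B)[1::-1]),np.linalg.norm(A-B),(A+B)/2)
# far gap corners
for q in((300,213),(334,213)): print(at_z(p,q,.094))
E
```

```text
(np.float64(317.37219730941706), np.float64(291.5829596412556), 223) (np.float64(325.03508771929825), np.float64(389.85087719298247), 114)
[0.53803299 0.11671805 0.184     ] [0.57679117 0.11020048 0.184     ] 2.9749913171621043 0.039302363716154094 [0.55741208 0.11345926 0.184     ]
[0.53168507 0.10779864 0.094     ]
[0.53593724 0.12556285 0.094     ]
```

Request:
carry_out --claw '[4.5, 4.5, 4.5, 4.5, 4.5, 4.5, 4.5, 4.5, 4.5]' --delta_pos '[[-0.07, -0.03, 1], [0, 0, 1], [0, 0, 1], [0, 0, 0.8], [0, 0, 0.5], [0, 0, 0.5], [0, 0, 0.4], [0, 0, 0], [0, 0, 0]]' --angular '[[0, 0, 0], [0, 0, 0], [0, 0, 0], [0, 0, 0], [0, 0, 0], [0, 0, 0], [0, 0, 0], [0, 0, 0], [0, 0, 0]]'

```text
clock: 13.25
position: [0.5581, 0.114, 0.1049]
ee_rot: [0.363, 3.12, 0.0]
force: [0.7, 0.5, -0.0]
width: 0.59
gripper_force: 20.0
```

```bash
cat > o.py <<'E'
from h import *
import sys
o=arm.observe(); M=R.from_rotvec(o['ee_rot']).as_matrix(); print(o['clock'],o['position'].round(4),'lidz',(o['position'][2]-.0948).round(4),'yaw',np.arctan2(M[1,0],M[0,0]).round(3),'F',o['force'].round(1),'Tq',o['ft_torque'].round(2),'tilt',M[:2,2].round(3),o['joints'].round(2))
E
python3 o.py
```

```text
13.25 [0.5581 0.114  0.1049] lidz 0.0101 yaw 2.91 F [ 0.7  0.5 -0. ] Tq [0.01 0.02 0.01] tilt [0. 0.] [-0.5   0.48  0.29  1.87 -0.18  0.82  1.22]
```

Request:
carry_out --claw '[4.5, 4.5, 4.5, 4.5, 4.5, 4.5]' --delta_pos '[[0, 0, 0.2], [0, 0, 0.2], [0, 0, 0.2], [0, 0, 0.2], [0, 0, 0], [0, 0, 0]]' --angular '[[0, 0, 0], [0, 0, 0], [0, 0, 0], [0, 0, 0], [0, 0, 0], [0, 0, 0]]'

```text
clock: 13.85
position: [0.5579, 0.114, 0.0969]
ee_rot: [0.363, 3.12, 0.0]
force: [-1.1, 0.1, 3.6]
width: 0.586
gripper_force: 20.0
```

```bash
python3 o.py
```

```text
13.85 [0.5579 0.114  0.0969] lidz 0.0021 yaw 2.91 F [-1.1  0.1  3.6] Tq [-0.    0.24 -0.02] tilt [0. 0.] [-0.5   0.49  0.29  1.87 -0.19  0.8   1.22]
```

Request:
carry_out --claw '[4.5, 4.5, 4.5, 4.5, 4.5, 4.5]' --delta_pos '[[0, 0, 0.2], [0, 0, 0.2], [0, 0, 0.2], [0, 0, 0], [0, 0, 0], [0, 0, 0]]' --angular '[[0, 0, 0], [0, 0, 0], [0, 0, 0], [0, 0, 0], [0, 0, 0], [0, 0, 0]]' --force 25

```text
clock: 14.45
position: [0.558, 0.114, 0.091]
ee_rot: [0.363, 3.12, 0.001]
force: [-2.2, -0.2, 7.6]
width: 0.585
gripper_force: 25.0
```

```bash
python3 o.py
```

```text
14.45 [0.558 0.114 0.091] lidz -0.0038 yaw 2.91 F [-2.2 -0.2  7.6] Tq [-0.11  0.47 -0.02] tilt [0. 0.] [-0.5   0.5   0.28  1.88 -0.19  0.79  1.23]
```

Request:
carry_out --claw '[4.5, 4.5, 4.5, 4.5, 4.5]' --delta_pos '[[0.05, 0, 0.1], [0, 0, 0.1], [0, 0, 0.1], [0, 0, 0], [0, 0, 0]]' --angular '[[0, 0, 0], [0, 0, 0], [0, 0, 0], [0, 0, 0], [0, 0, 0]]'

```text
clock: 14.95
position: [0.558, 0.114, 0.0883]
ee_rot: [0.364, 3.119, 0.001]
force: [-1.5, -0.4, 9.5]
width: 0.585
gripper_force: 25.0
```

```bash
python3 o.py
```

```text
14.95 [0.558  0.114  0.0883] lidz -0.0065 yaw 2.91 F [-1.5 -0.4  9.5] Tq [-0.1   0.37 -0.02] tilt [0.001 0.   ] [-0.5   0.5   0.28  1.88 -0.19  0.78  1.23]
```

Request:
carry_out --claw '[4.5, 4.5, 4.5, 4.5, 4.5]' --delta_pos '[[0, 0, 0.02], [0, 0, 0], [0, 0, 0], [0, 0, 0], [0, 0, 0]]' --angular '[[0, 0, 0.08], [0, 0, 0.08], [0, 0, 0.08], [0, 0, 0.06], [0, 0, 0]]'

```text
clock: 15.45
position: [0.5586, 0.1142, 0.0883]
ee_rot: [0.829, 3.028, 0.002]
force: [-1.2, -0.0, 9.1]
width: 0.589
gripper_force: 25.0
```

```bash
python3 o.py
```

```text
15.45 [0.5586 0.1142 0.0883] lidz -0.0065 yaw 2.607 F [-1.2 -0.   9.1] Tq [-0.13  0.08  0.04] tilt [0.002 0.   ] [-0.56  0.51  0.37  1.89 -0.25  0.78  0.98]
```

Turning freely with little torque, so I continue to about 1.08 rad.

Request:
carry_out --claw '[4.5, 4.5, 4.5, 4.5, 4.5, 4.5, 4.5, 4.5, 4.5, 4.5]' --delta_pos '[[0, 0, 0], [0, 0, 0], [0, 0, 0], [0, 0, 0], [0, 0, 0], [0, 0, 0], [0, 0, 0], [0, 0, 0], [0, 0, 0], [0, 0, 0]]' --angular '[[0, 0, 0.1], [0, 0, 0.1], [0, 0, 0.1], [0, 0, 0.1], [0, 0, 0.1], [0, 0, 0.1], [0, 0, 0.1], [0, 0, 0.08], [0, 0, 0], [0, 0, 0]]'

```text
clock: 16.45
position: [0.5588, 0.1142, 0.0883]
ee_rot: [1.915, 2.488, 0.003]
force: [0.2, 0.2, 9.6]
width: 0.587
gripper_force: 25.0
```

```bash
python3 o.py; python3 - <<'E'
from h import *
p=grab('wrist','w4.png')
E
```

```text
16.45 [0.5588 0.1142 0.0883] lidz -0.0065 yaw 1.829 F [0.2 0.2 9.6] Tq [-0.13  0.06 -0.04] tilt [0.003 0.   ] [-0.7   0.55  0.58  1.9  -0.41  0.81  0.36]
```

View pics/w4.png

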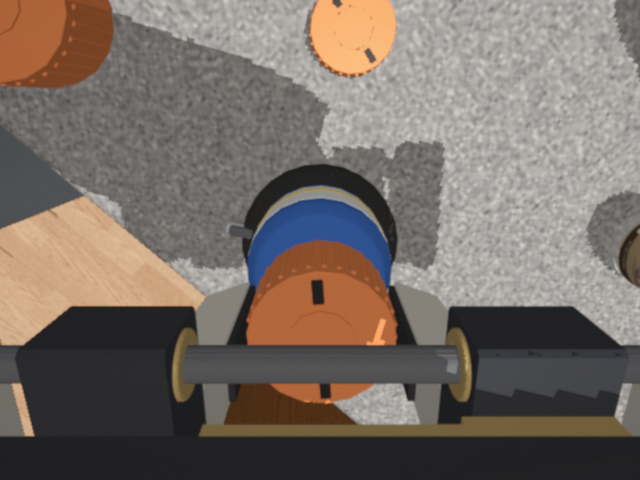

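The marks haven't moved in the hand (317,292)/(324,390), so the lid turned with the tool by 1.08 rad. Now I let it spring up into the notches.

Request:
carry_out --claw '[4.5, 4.5, 4.5, 4.5, 4.5, 4.5, 4.5]' --delta_pos '[[0, 0, -0.1], [0, 0, -0.1], [0, 0, -0.1], [0, 0, -0.1], [0, 0, -0.06], [0, 0, 0], [0, 0, 0]]' --angular '[[0, 0, 0], [0, 0, 0], [0, 0, 0], [0, 0, 0], [0, 0, 0], [0, 0, 0], [0, 0, 0]]'

```text
clock: 17.2
position: [0.5587, 0.1142, 0.0927]
ee_rot: [1.915, 2.488, 0.003]
force: [1.7, 0.2, 6.6]
width: 0.582
gripper_force: 25.0
```

```bash
python3 o.py
```

```text
17.2 [0.5587 0.1142 0.0927] lidz -0.0021 yaw 1.83 F [1.7 0.2 6.6] Tq [-0.06 -0.22 -0.04] tilt [0.003 0.   ] [-0.71  0.54  0.59  1.9  -0.4   0.82  0.35]
```

Another 1 mm up should show the roof taking the load.

Request:
carry_out --claw '[4.5, 4.5, 4.5, 4.5, 4.5]' --delta_pos '[[0, 0, -0.05], [0, 0, -0.05], [0, 0, -0.03], [0, 0, 0], [0, 0, 0]]' --angular '[[0, 0, 0], [0, 0, 0], [0, 0, 0], [0, 0, 0], [0, 0, 0]]'

```text
clock: 17.7
position: [0.5586, 0.1141, 0.0931]
ee_rot: [1.915, 2.488, 0.001]
force: [7.0, 0.2, -7.4]
width: 0.589
gripper_force: 25.0
```

```bash
python3 o.py
```

```text
17.7 [0.5586 0.1141 0.0931] lidz -0.0017 yaw 1.83 F [ 7.   0.2 -7.4] Tq [-0.06 -1.44 -0.  ] tilt [ 0.002 -0.001] [-0.71  0.54  0.59  1.89 -0.4   0.82  0.35]
```

The force reversed, so the lugs are held under the notch roof. I ease off, release and retreat.

Request:
carry_out --claw '[4.5, 4.5, 7, 7, 7, 7, 7, 7, 7, 7, 7, 7, 7]' --delta_pos '[[0, 0, 0.1], [0, 0, 0], [0, 0, 0], [0, 0, 0], [0, 0, 0], [0, 0, 0], [0, 0, -1], [0, 0, -2], [0, 0, -3], [0, 0, -3], [0, 0, -3], [0, 0, 0], [0, 0, 0]]' --angular '[[0, 0, 0], [0, 0, 0], [0, 0, 0], [0, 0, 0], [0, 0, 0], [0, 0, 0], [0, 0, 0], [0, 0, 0], [0, 0, 0], [0, 0, 0], [0, 0, 0], [0, 0, 0], [0, 0, 0]]'

```text
clock: 19.0
position: [0.5577, 0.1142, 0.2134]
ee_rot: [1.916, 2.489, 0.003]
force: [-0.5, -0.4, -1.8]
width: 0.765
gripper_force: 0.0
```

```bash
python3 o.py; python3 - <<'E'
from h import *
s=grab('scene'); u,v=proj(s,[.5577,.1145,.1])[0].astype(int); cv2.imwrite('pics/s5.png',cv2.resize(s['frame'][v-60:v+60,u-60:u+60],None,fx=5,fy=5,interpolation=cv2.INTER_CUBIC)[:,:,::-1])
E
```

```text
19.0 [0.5577 0.1142 0.2134] lidz 0.1186 yaw 1.83 F [-0.5 -0.4 -1.8] Tq [-0.09  0.06 -0.  ] tilt [0.001 0.001] [-0.78  0.4   0.68  1.77 -0.28  1.07  0.25]
```

View pics/s5.png

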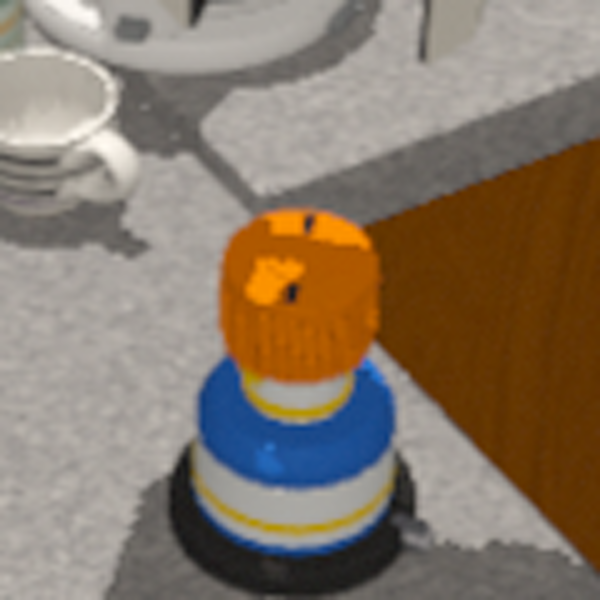

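The lid sits level on the neck in the crop, with its marks at (310,222) and (292,292), and the gripper is clear. Handing in.

```bash
python3 -c "
from cell import arm
print(arm.sign_off())"
```

```text
the job is handed in; nothing more can be done
None
```

The middle-sized orange lid is on the blue tub and locked: the lugs caught when I pulled up about 1 mm, the lid sat level after release, and I handed the job in at about 19 s (no verdict was returned).

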